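# Clamp the re-glued side of the tea chest

## Robot

A 7-joint arm with a two-finger parallel gripper is mounted at the origin on the work surface. World frame = base frame: x ahead of the robot, y to its left, z up, the work surface at z = 0. Lengths are in m, angles in rad, forces in N, time in s.
With the tool pointing down it reaches from about 0.4 to 0.85 m from the base axis. Payload 10.4 kg.
Tool frame: the origin (TCP) lies midway between the tips of the shut fingers; the grasp point (between the pads) lies 19 mm behind it; z points along the fingers, x is the direction in which the jaws open and shut, and the axes are right-handed (so a half turn about z gives the same grasp; the last joint's range is limited). The gripper opens to 85 mm and grips with 20 to 120 N. Pads are 22 mm wide; open, the fingers measure 114 mm over their backs; the gripper's body (76 mm by 85 mm) begins 54 mm behind the grasp point. The pads swing forward as they close: fully open they stand 13 mm farther back than shut.
Start: joints at [-1.171, 0.332, -0.065, 1.46, 0.022, 1.35, -0.088], TCP at [0.256, 0.57, 0.231] pointing down, gripper open.
Joint ranges: [-2.6, 2.6], [-0.5, 2.12], [-1.47, 1.34], [0.16, 2.42], [-1.27, 4.41], [0.06, 2.06], [-2.6, 2.6]. Speed limits (rad/s): [2.22, 2.22, 2.79, 2.79, 3.14, 3.14, 3.14].

## Interface

Orientations are given as a unit quaternion [x, y, z, w].
In Python, from workcell import monitor, eyes, ticket, models gives the robot as it stands.
- The arm moves only by the tool servo_tool, never from a script. Its argument "motion" is a list of rows, each a list of 7 numbers: the opening, from 0 (shut) to 1 (fully open), then the shift along the tool's x, y, z in m, then the turn, a rotation vector about the tool's x, y, z in degrees. In form: [[fingers, tx, ty, tz, rx, ry, rz], ...]. A call has 1 to 20 rows; each row is the pose to reach, as a shift and turn from the pose commanded when the call began, along the tool's axes at that moment; what a row does not reach only later rows make up. A row lasts 1/8 s, in which the tool goes at most 62.5 mm and 10.7 degrees, less where a joint would pass 70% of its speed; a pose out of reach is approached as far as the arm can. A call with a gripper value outside its range is refused whole. The fingers move at their own pace and stop on an object; "grip_force" is the grip in N (left out, the last holds). Time passes only in rows, so rows that repeat a pose let the fingers close. It gives the time, the measured TCP pose, the force and the opening at its end, in the units of the state.
- monitor.get_obs(): the state, without advancing time (a new reading comes with each control period).
- eyes.camera(name): name is "scene" or "top" or "wrist"; returns (picture, depth): 400x640x3 uint8, blue, green, red; 400x640 float32, m along the optical axis (not along the pixel's ray), 0 where there is no reading.
- eyes.camera_info(name): a dict with "intrinsics" (3x3 intrinsics, pixels), "extrinsics" (4x4, takes a point from world to camera coordinates); the wrist camera has in their place "tool_from_camera" (4x4, takes a point from camera to tool coordinates, whose origin is the TCP and whose axes are the tool frame's). Camera axes: x right, y down, z forward; pixel columns grow to the right and rows downward; lengths in m; the calibration is good to about 2 mm. A picture is of the moment at which its call begins: read the wrist's pose just before it. camera_info takes no time and is no camera call.
- ticket.hand_in(): hands the job in, once; it reports no verdict.
Trained networks look in the newest picture that a camera, given by its name, has taken for a name from the list of things; names that differ only in an ending like _2 or _b are one class to them, and where a whole thing is asked for, a point or a joint stands for the part that bears it (a point fixed in the world has none). Each returns a list of dicts, best first, with "confidence" (0 to 1); they miss things now and then, are a little off and sometimes report something else, mostly with a low value. They report only what shows in the picture. A call takes as long as a camera call.
- models.boxes_of(camera, thing): "point" ([x, y, z] in m, in the coordinates of the camera as it stood for that picture, good to about 4 mm: the middle of the surface that is visible of it).
The state is a dict: "clock": time; "joint_pos": joint angles; "joint_velocities": joint speeds; "tau": joint torques, N m; "position": TCP position; "ee_rot": TCP orientation; "ft_force": force on the tool from outside, world axes, zero at the start; "torque": the same for the moment, N m; "grip_width": opening from 0.0 (shut) to 1.0 (fully open).
Only numpy, scipy, OpenCV 4.12 (cv2) and the standard library are available. Lean on these libraries where they do the work, as an engineer would, in place of code of your own. Each camera call takes 0.05 s, during which the arm holds its last target. There are 200 camera calls.

## Task

The café's wooden tea chest is being mended: its left side is freshly glued and still stands a few millimetres proud on its dowels, and a one-hand bar clamp lies ready around the chest. First lift the lid right back until it rests on its stop, so that it cannot be pinched or glued shut; then pump the clamp's trigger until the jaw draws the loose side fully home. Finish with the hand still squeezing the trigger, the jaw pressing snugly on the side but never so hard that the thin wood is crushed, and leave the other things on the counter alone.

Things in the scene. Friction and masses are not known exactly. Their poses are not given: they have to be found in the camera images.
- chest: Brown wooden tea chest, fixed to the counter, 110 (x, front to back) by 120 (y) by 80 mm high, walls 10 mm. Origin at the centre of its underside, z up, x from its front (robot side) to its back, y to its left. The lid lies between the two sides. Right side's outer face at y = -60 mm; the loose left side's outer face at +60 mm when fully home.
- chest_lid (a joint): Angle of the lid, rad: 0 shut, grows as it opens up and back about its rear edge, 1.85 resting on its stop (leaning 16 degrees back past upright). Mass 130 g, almost no friction: it falls shut below about 1.6 and falls back on its stop above about 1.7.
- lid_hinge (a point): Point on the lid's hinge axis (which is the chest's y direction), centre of the lid's width, 55 mm behind the chest's centre, 80 mm above the counter.
- lid_pull (a point): Centre of the dark wooden lip that stands out from the lid's front edge as its pull: 28 mm wide (chest y), 10 mm thick, standing out 30 mm. The point is 16 mm out from the edge, 126 mm from the hinge axis, 5 mm below the lid's top face. Pinched lightly across its width from above with the fingertips (not deeper: the lid's edge comes below), it turns between them as the lid swings.
- chest_side: The loose left side of the chest, a board 110 x 10 x 80 mm that slides along the chest's y on its dowels with about 4 N of friction. Origin at the centre of its underside.
- side_face (a point): Point on the outer face of the loose side, 17 mm above the counter: at y = +60 mm in the chest's frame when fully home, 63 to 65 mm at the start. The wood crushes if the clamp's jaw presses on it with more than 120 N; 15 to 90 N is a good snug press.
- clamp: Head of a black and orange one-hand ratchet bar clamp (0.9 kg in all), lying loose and flat, turned like the chest, bar across the chest's front, a jaw on each side. Origin under the bar, level with the face of the head jaw's pad, 1 to 2 mm off the chest's right side; z up, x along the jaws (away from the robot), y along the bar towards the end jaw. Bar 18 mm wide, top 24 mm above the counter.
- handle_grip (a point): Centre of the pistol grip's cross-section opposite the trigger, 16 mm above the counter, 52 mm from the bar's centre line towards the robot. The grip runs along the clamp's x from 20 to 112 mm before the bar, is 20 mm thick along y (clamp y -50 to -30 mm) and 32 mm high; there is an open gap between it and the trigger. Squeezed off centre, the fingers push the whole clamp along y instead.
- clamp_trigger (a joint): Trigger angle, rad: 0 released (spring return), 0.235 pulled to its stop. 4 mm ratchet teeth: a full pull draws the end jaw 8 mm towards the head (the first pull 5 to 10), and the jaw stays there when the trigger springs back (half a second). Free pulling takes 5 to 10 N. Once the jaw presses, each newton there makes about 2 N at the jaw and the trigger stops part-way (0.04 to 0.22).
- trigger_grip (a point): Centre of the orange trigger where it is pulled: 10 mm thick along the clamp's y, 64 mm long along x, top 31 mm above the counter, on the end jaw's side of the grip. Grip and trigger together measure 56 mm along y when released, 35 mm fully pulled: two fingers coming straight down can squeeze them. The grip stays put; this point moves about 20 mm towards it (pin 88 mm away, in the head).
- head_pad (a point): Centre of the face of the head jaw's orange pad, 57 mm along the jaw from the bar, 17 mm above the counter.
- clamp_bar: The toothed steel bar with the end jaw, sliding in the head; same axes as clamp. Origin on the bar's centre line, level with the face of the end jaw's pad: 135 to 147 mm from the head pad's face at the start, about 120 mm when the side is home and clamped. Its tail stands out beyond the head, up to 150 mm.
- end_pad (a point): Centre of the face of the end jaw's orange pad, which must press on the loose side; 17 mm above the counter.
- milk_jug: Steel milk jug, 92 mm wide, 105 mm high, with a handle on one side, to be left alone. Origin at the centre of its underside.
- paper_cup: White paper cup, 80 mm wide, 90 mm high, to be left alone. Origin at the centre of its underside.
- glue_bottle: White glue bottle with yellow label and red cap, 52 mm wide, 140 mm high, to be left alone. Origin at the centre of its underside.
- tamper: Steel coffee tamper, 58 mm wide, 84 mm high, to be left alone. Origin at the centre of its underside.

How it is judged:
On the way, in this order (a step that is already met when the one before it is completed fails the run):
1. the lid is lifted back onto its stop (value of joint chest_lid above 1.75 rad), for 0.2 s.
2. the trigger is pumped while the side still stands proud (value of joint clamp_trigger above 0.12 rad and y of side_face in the frame of chest above 0.0622 m), for 0.02 s.
3. the end jaw has drawn the side home and presses on it (y of side_face in the frame of chest below 0.061 m and contact force between clamp_bar and chest_side above 12 N), for 0.2 s.
At the end, for the whole second after the job is handed in: The lid rests on its stop (above 1.75 rad), the loose side is home within 1 mm, the end jaw presses on it with 12 to 120 N, and the fingers are still squeezing the clamp (over 3 N) with the trigger pulled off its rest (over 0.015 rad) (all of step 3 and value of joint chest_lid above 1.75 rad and contact force between clamp_bar and chest_side below 120 N and value of joint clamp_trigger above 0.015 rad and contact force between the fingers and clamp above 3 N); the arm keeps its last pose, push and grip.
It fails at once if the side is crushed by the jaw (over 120 N) (contact force between clamp_bar and chest_side above 120 N).
It fails at once if a bystander is moved by over 40 mm or knocked over (distance of any of milk_jug, paper_cup, glue_bottle, tamper from where it was at the start of the episode above 0.04 m or angle between any of milk_jug, paper_cup, glue_bottle, tamper's own z axis and vertical above 0.5 rad).
It also fails if it takes over 54 s, if anything falls off the work surface, if the arm or the gripper's body presses on something with over 40 N, if the wrist force passes 120 N, or if a joint passes its speed limit or range.

## Working session

There is one attempt and no reset: what is moved stays moved. The work goes in short steps, Python scripts to look and compute and a tool call to move; the robot and the scene stay as the last step left them, time stands still between calls to the robot, and variables do not carry over. Pictures are saved under pics/ and viewed, about 8 in all and at most 12, crops included, and the job is handed in when it is done.

Besides the shell and the picture viewer there is one more tool, called after "Call:" as a command line: name --pt "numbers of a row" for each row, then --argument value for the rest. servo_tool: Moves the arm, as the interface text tells. Its arguments: {"type":"object","properties":{"motion":{"type":"array"},"grip_force":{"type":"number"}},"required":["motion"]}

```bash
mkdir -p pics; cat > h.py <<'E'
import numpy as np, cv2
from workcell import monitor, eyes, ticket, models
from scipy.spatial.transform import Rotation as R
def toworld(cam,p,obs=None):
    i=eyes.camera_info(cam); p=np.append(p,1)
    if cam=='wrist':
        T=np.eye(4);T[:3,:3]=R.from_quat(obs['ee_rot']).as_matrix();T[:3,3]=obs['position']
        return (T@np.array(i['tool_from_camera'])@p)[:3]
    return (np.linalg.inv(np.array(i['extrinsics']))@p)[:3]
def cloud(cam,d,obs=None):
    K=np.array(eyes.camera_info(cam)['intrinsics']); v,u=np.mgrid[:400,:640]
    P=np.stack([(u-K[0,2])*d/K[0,0],(v-K[1,2])*d/K[1,1],d,np.ones_like(d)],-1)
    i=eyes.camera_info(cam)
    if cam=='wrist':
        T=np.eye(4);T[:3,:3]=R.from_quat(obs['ee_rot']).as_matrix();T[:3,3]=obs['position'];T=T@np.array(i['tool_from_camera'])
    else: T=np.linalg.inv(np.array(i['extrinsics']))
    return (P@T.T)[...,:3]
E
python3 - <<'E'
from h import *
o=monitor.get_obs();print({k:np.round(v,3) for k,v in o.items()})
ims=[]
for c in ['top','scene']:
    im,d=eyes.camera(c);cv2.imwrite(f'pics/{c}0.png',im);np.save(f'{c}0.npy',d)
    for t in (['chest','chest_side','lid_pull','handle_grip','trigger_grip','head_pad','end_pad','clamp','milk_jug','paper_cup','glue_bottle','tamper'] if c=='top' else ['lid_pull','handle_grip','trigger_grip','end_pad']):
        r=models.boxes_of(c,t)
        print(c,t,[(round(x['confidence'],2),np.round(toworld(c,x['point']),3).tolist()) for x in r[:2]])
E
```

```text
{'clock': np.float64(0.0), 'joint_pos': array([-1.171,  0.333, -0.065,  1.461,  0.022,  1.35 , -0.088]), 'joint_velocities': array([ 0.   , -0.001, -0.001,  0.001,  0.001, -0.   , -0.   ]), 'tau': array([ 0.0000e+00, -6.2542e+01,  5.0000e-02, -3.9162e+01,  1.6000e-02,
        1.0000e-02,  0.0000e+00]), 'position': array([0.256, 0.57 , 0.231]), 'ee_rot': array([ 0.84 ,  0.543, -0.001,  0.   ]), 'ft_force': array([0.039, 0.226, 0.955]), 'torque': array([-0.01 ,  0.032,  0.081]), 'grip_width': np.float64(1.0)}
top chest [(0.88, [0.594, 0.034, 0.081])]
top chest_side [(0.86, [0.602, 0.081, 0.082])]
top lid_pull [(0.84, [0.591, 0.027, 0.083]), (0.64, [0.709, 0.216, 0.049])]
top handle_grip [(0.78, [0.523, -0.029, 0.029])]
top trigger_grip [(0.47, [0.492, -0.024, 0.03]), (0.18, [0.524, -0.032, 0.031])]
top head_pad [(0.81, [0.523, -0.025, 0.025]), (0.17, [0.491, -0.025, 0.03])]
top end_pad [(0.71, [0.543, 0.086, 0.024]), (0.55, [0.524, -0.028, 0.024])]
top clamp [(0.83, [0.523, -0.03, 0.029])]
top milk_jug [(0.63, [0.447, 0.432, 0.054]), (0.23, [0.521, -0.028, 0.028])]
top paper_cup [(0.86, [0.711, 0.214, 0.047])]
top glue_bottle [(0.68, [0.582, -0.131, 0.093]), (0.39, [0.604, 0.08, 0.083])]
top tamper [(0.82, [0.418, -0.393, 0.021])]
scene lid_pull [(0.61, [0.602, 0.034, 0.08])]
scene handle_grip [(0.67, [0.542, 0.097, 0.026])]
scene trigger_grip [(0.64, [0.468, 0.004, 0.03])]
scene end_pad [(0.86, [0.578, 0.127, 0.026]), (0.56, [0.689, 0.21, 0.055])]
```

View pics/top0.png

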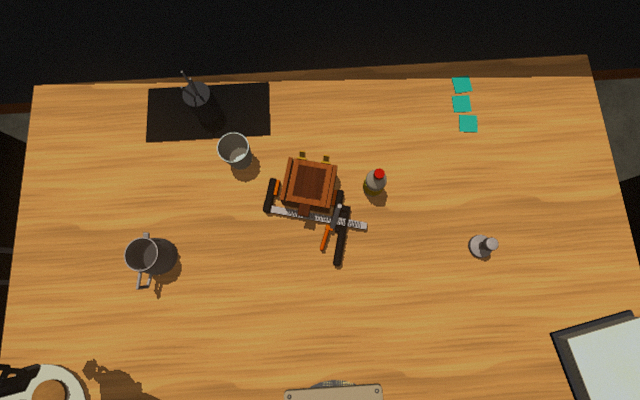

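View pics/scene0.png

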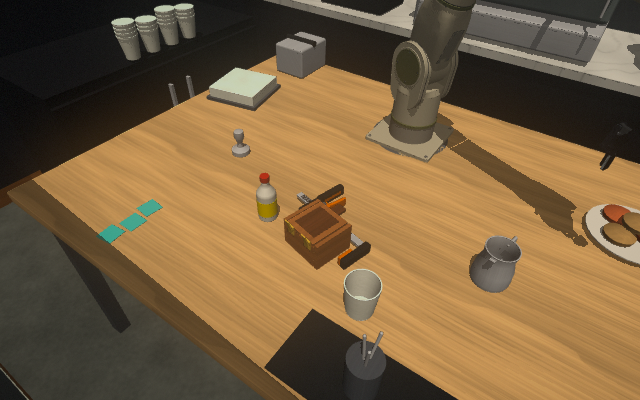

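```bash
python3 - <<'E'
from h import *
print(np.round(eyes.camera_info('wrist')['tool_from_camera'],3), np.round(eyes.camera_info('wrist')['intrinsics'],0))
d=np.load('top0.npy');P=cloud('top',d)
m=(P[...,2]>0.068)&(P[...,2]<0.1)&(abs(P[...,0]-.6)<.12)&(abs(P[...,1]-.034)<.12)
n,l,s,c=cv2.connectedComponentsWithStats(m.astype(np.uint8))
for i in range(1,n):
    if s[i,4]>50:
        q=P[l==i][:,:2]; print(s[i],cv2.minAreaRect(np.float32(q*1000)),np.median(P[l==i][:,2]))
m=(P[...,2]>0.015)&(P[...,2]<0.04)&(abs(P[...,0]-.52)<.12)&(abs(P[...,1]-.0)<.16)
im=cv2.imread('pics/top0.png')
c=cv2.resize(im[140:280,240:400],None,fx=5,fy=4.2);
E
```

```text
[[ 1.     0.     0.001 -0.   ]
 [-0.001  0.962  0.273 -0.069]
 [-0.001 -0.273  0.962 -0.143]
 [ 0.     0.     0.     1.   ]] [[278.   0. 323.]
 [  0. 278. 197.]
 [  0.   0.   1.]]
[ 286  152   52   66 2174] ((588.759765625, 22.205726623535156), (109.0334701538086, 154.0176239013672), 76.11878967285156) 0.08090443714874263
[280 157  13  45 209] ((611.7720336914062, 82.30542755126953), (10.737977027893066, 110.17032623291016), 76.25678253173828) 0.08018686270661479
```

Call:
servo_tool --pt "1 -0.389 0.475 -0.02 0 0 -10.3" --pt "1 -0.389 0.475 -0.02 0 0 -10.3" --pt "1 -0.389 0.475 -0.02 0 0 -10.3" --pt "1 -0.389 0.475 -0.02 0 0 -10.3" --pt "1 -0.389 0.475 -0.02 0 0 -10.3" --pt "1 -0.389 0.475 -0.02 0 0 -10.3" --pt "1 -0.389 0.475 -0.02 0 0 -10.3" --pt "1 -0.389 0.475 -0.02 0 0 -10.3" --pt "1 -0.389 0.475 -0.02 0 0 -10.3" --pt "1 -0.389 0.475 -0.02 0 0 -10.3" --pt "1 -0.389 0.475 -0.02 0 0 -10.3" --pt "1 -0.389 0.475 -0.02 0 0 -10.3" --pt "1 -0.389 0.475 -0.02 0 0 -10.3"

```text
clock: 2.52
position: [0.5297, 0.0217, 0.2513]
ee_rot: [0.787, 0.617, 0.0, -0.0]
ft_force: [-0.8, -0.1, -1.5]
grip_width: 1.0
```

```bash
cat > look.py <<'E'
import sys
from h import *
o=monitor.get_obs();im,d=eyes.camera('wrist')
n=sys.argv[1];cv2.imwrite(f'pics/{n}.png',im);np.save(n+'.npy',cloud('wrist',d,o))
print(o['clock'],np.round(o['position'],4),np.round(R.from_quat(o['ee_rot']).as_matrix(),3).tolist())
for t in sys.argv[2:]:
    print(t,[(round(x['confidence'],2),np.round(toworld('wrist',x['point'],o),3).tolist()) for x in models.boxes_of('wrist',t)[:2]])
E
python3 look.py w1 lid_pull trigger_grip handle_grip head_pad end_pad chest_side
```

```text
2.525 [0.5297 0.0217 0.2513] [[0.239, 0.971, -0.0], [0.971, -0.239, 0.001], [0.0, -0.0, -1.0]]
lid_pull [(0.81, [0.588, 0.035, 0.079])]
trigger_grip [(0.65, [0.492, -0.017, 0.033])]
handle_grip [(0.85, [0.517, -0.024, 0.026])]
head_pad []
end_pad [(0.77, [0.536, 0.087, 0.022])]
chest_side [(0.92, [0.6, 0.082, 0.085]), (0.71, [0.431, -0.38, 0.015])]
```

View pics/w1.png

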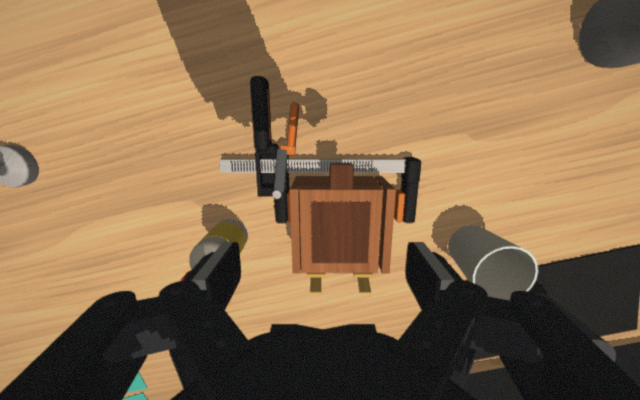

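The wrist picture shows the chest squared up: lip at (341,176), loose side at (387,230), black grip around (261,110), orange trigger at (293,125), bar along row 165, glue bottle (215,250).

```bash
python3 - <<'E'
from h import *
P=np.load('w1.npy'); c=np.array([.5976,.0247])
ex=np.array([.971,-.239]);ey=np.array([.239,.971])
U=(P[...,:2]-c)@ex; V=(P[...,:2]-c)@ey; Z=P[...,2]
def rect(name,m):
    n,l,s,_=cv2.connectedComponentsWithStats(m.astype(np.uint8)); i=1+np.argmax(s[1:,4]); q=np.stack([U[l==i],V[l==i]],1)
    print(name,s[i],'min',np.round(np.percentile(q,2,0),4),'max',np.round(np.percentile(q,98,0),4),'ang',cv2.minAreaRect(np.float32(q*1000))[2],'z',np.round(np.median(Z[l==i]),4))
im=cv2.imread('pics/w1.png').astype(int);win=np.zeros((400,640),bool);win[60:300,210:430]=1
rect('chest top',win&(Z>.07)&(Z<.09)&(abs(U)<.054))
rect('lip',win&(Z>.07)&(Z<.09)&(U<-.061))
orange=(im[...,2]>150)&(im[...,1]<120)&(im[...,0]<60)
rect('trigger',win&orange&(U<-.1)&(Z<.05)&(Z>.02))
m=np.zeros_like(win);m[72:148,240:277]=1
rect('grip',m&(Z>.02)&(Z<.05)&(im.sum(-1)<150))
m=np.zeros_like(win);m[150:230,395:425]=1
rect('endjaw',m&(Z>.012)&(Z<.05))
for y,x in [(176,341),(110,261),(125,293),(166,370),(230,388),(230,302)]: print((x,y),np.round([U[y,x],V[y,x],Z[y,x]],4))
E
```

```text
chest top [ 290  188   93   86 7364] min [-0.0523 -0.056 ] max [0.0517 0.0483] ang 89.92278289794922 z 0.0806
lip [329 163  25  22 507] min [-0.0844 -0.0117] max [-0.0618  0.0147] ang 0.0015095134731382132 z 0.08
trigger [287 125   9  21 119] min [-0.1256 -0.0637] max [-0.1006 -0.0547] ang 82.64988708496094 z 0.0304
grip [ 250   76   27   72 1157] min [-0.1806 -0.1068] max [-0.0988 -0.0889] ang 3.2780511379241943 z 0.0316
endjaw [ 395  158   26   65 1344] min [-0.0812  0.0809] max [0.0037 0.109 ] ang 3.446599245071411 z 0.0291
(341, 176) [-0.07    0.002   0.0795]
(261, 110) [-0.1435 -0.0953  0.0334]
(293, 125) [-0.1256 -0.0565  0.0304]
(370, 166) [-0.0717  0.0451  0.0201]
(388, 230) [-0.0036  0.0602  0.0802]
(302, 230) [-0.0034 -0.0441  0.0799]
```

Call:
servo_tool --pt "0.7 0.0207 -0.0077 0.05 0 0 0" --pt "0.7 0.0207 -0.0077 0.1 0 0 0" --pt "0.7 0.0207 -0.0077 0.15 0 0 0" --pt "0.7 0.0207 -0.0077 0.175 0 0 0" --pt "0.7 0.0207 -0.0077 0.188 0 0 0" --pt "0.7 0.0207 -0.0077 0.188 0 0 0" --pt "0.2 0.0207 -0.0077 0.188 0 0 0" --pt "0.2 0.0207 -0.0077 0.188 0 0 0" --pt "0.2 0.0207 -0.0077 0.188 0 0 0" --pt "0.2 0.0207 -0.0077 0.188 0 0 0" --grip_force 20

```text
clock: 4.12
position: [0.5286, 0.0437, 0.0647]
ee_rot: [0.787, 0.617, 0.002, 0.0]
ft_force: [-0.6, 5.0, 6.6]
grip_width: 0.323
```

Call:
servo_tool --pt "0.2 0 0.0007 -0.0192 0 0 0" --pt "0.2 0 0.0042 -0.038 0 0 0" --pt "0.2 0 0.0106 -0.0562 0 0 0" --pt "0.2 0 0.0195 -0.0731 0 0 0" --pt "0.2 0 0.0309 -0.0886 0 0 0" --pt "0.2 0 0.0445 -0.1022 0 0 0" --pt "0.2 0 0.06 -0.1135 0 0 0" --pt "0.2 0 0.077 -0.1225 0 0 0" --pt "0.2 0 0.0951 -0.1288 0 0 0" --pt "0.2 0 0.114 -0.1323 0 0 0" --pt "0.2 0 0.1331 -0.133 0 0 0" --pt "0.2 0 0.1522 -0.1308 0 0 0" --pt "0.2 0 0.156 -0.13 0 0 0" --pt "0.2 0 0.156 -0.13 0 0 0" --pt "0.2 0 0.156 -0.13 0 0 0"

```text
clock: 6.0
position: [0.6795, 0.0064, 0.1942]
ee_rot: [0.787, 0.617, 0.001, -0.0]
ft_force: [0.7, 5.0, 3.4]
grip_width: 0.319
```

Call:
servo_tool --pt "0.7 0 0 0 0 0 0" --pt "0.7 0 0 0 0 0 0" --pt "0.7 0 0 0 0 0 0" --pt "0.8 0 0 -0.03 0 0 0" --pt "0.9 0 0 -0.06 0 0 0" --pt "0.9 0 -0.05 -0.07 0 0 0" --pt "0.9 -0.03 -0.1 -0.07 0 0 0" --pt "0.9 -0.06 -0.15 -0.05 0 0 0" --pt "0.9 -0.092 -0.204 0 0 0 0" --pt "0.9 -0.092 -0.204 0 0 0 0" --pt "0.9 -0.092 -0.204 0 0 0 0"

```text
clock: 7.38
position: [0.4579, -0.0358, 0.1931]
ee_rot: [0.788, 0.616, 0.0, -0.0]
ft_force: [1.4, -0.2, 0.3]
grip_width: 0.902
```

```bash
python3 look.py w2 handle_grip trigger_grip end_pad; python3 - <<'E'
from h import *
im,_=eyes.camera('scene'); a=cv2.imread('pics/w2.png')
cv2.imwrite('pics/c2.png',np.hstack([cv2.resize(a,(480,300)),cv2.resize(im[120:320,200:400],(300,300))]))
E
```

```text
7.375 [ 0.4579 -0.0358  0.1931] [[0.241, 0.97, -0.001], [0.97, -0.241, 0.001], [0.001, -0.001, -1.0]]
handle_grip [(0.66, [0.519, -0.025, 0.024])]
trigger_grip [(0.57, [0.492, -0.015, 0.032])]
end_pad [(0.77, [0.532, 0.066, 0.022])]
```

View pics/c2.png

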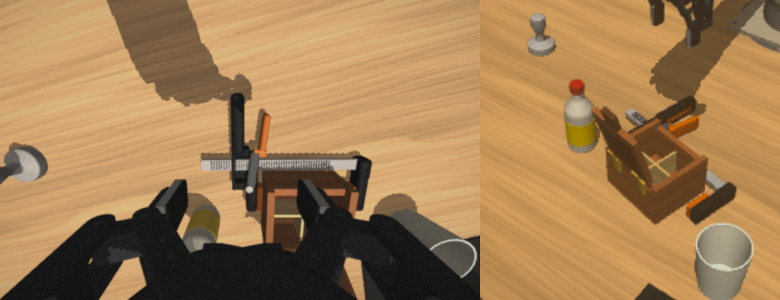

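The lid leans back on its stop (scene crop); the wrist view shows the grip at about (317,167) and the trigger at about (352,173) in full-picture pixels.

```bash
cat > meas.py <<'E'
import sys
from h import *
n=sys.argv[1]
P=np.load(n+'.npy'); c=np.array([.5976,.0247])
ex=np.array([.971,-.239]);ey=np.array([.239,.971])
U=(P[...,:2]-c)@ex; V=(P[...,:2]-c)@ey; Z=P[...,2]
im=cv2.imread(f'pics/{n}.png').astype(int)
o=(im[...,2]>120)&(im[...,1]<.6*im[...,2])&(im[...,0]<70)&(Z>.02)&(Z<.045)&(U<-.08)&(V<-.02)
g=(im.sum(-1)<150)&(Z>.02)&(Z<.045)&(U<-.085)&(U>-.2)&(V<-.06)&(V>-.14)
for a in np.arange(-.17,-.09,.01):
    for nm,m in(('trig',o),('grip',g)):
        q=V[m&(abs(U-a)<.004)]
        if len(q)>4: print(round(a,3),nm,len(q),np.round(np.percentile(q,[3,50,97]),4))
print('grip U',np.percentile(U[g],[1,99]))
e=(Z>.015)&(Z<.045)&(V>.06)&(V<.13)&(U<.0)&(U>-.1)
print('endjaw',np.percentile(U[e],[2,98]),np.percentile(V[e],[2,98]))
eo=e&(im[...,2]>120)&(im[...,1]<.6*im[...,2])&(im[...,0]<70)
if eo.any():print('endpad V',np.percentile(V[eo],[2,50,98]),eo.sum())
E
python3 meas.py w2
```

```text
-0.17 grip 138 [-0.1078 -0.0991 -0.0906]
-0.16 grip 119 [-0.108  -0.0992 -0.0906]
-0.15 trig 48 [-0.0597 -0.0556 -0.0521]
-0.15 grip 125 [-0.1081 -0.0993 -0.0906]
-0.14 trig 56 [-0.0606 -0.0565 -0.0528]
-0.14 grip 132 [-0.1084 -0.0988 -0.0615]
-0.13 trig 55 [-0.0616 -0.0581 -0.0537]
-0.13 grip 118 [-0.1073 -0.0989 -0.0906]
-0.12 trig 53 [-0.0635 -0.0592 -0.0551]
-0.12 grip 113 [-0.1075 -0.0995 -0.0906]
-0.11 trig 53 [-0.0645 -0.0602 -0.0564]
-0.11 grip 114 [-0.1076 -0.0985 -0.0895]
-0.1 trig 78 [-0.0735 -0.0654 -0.0573]
-0.1 grip 145 [-0.1074 -0.0952 -0.0816]
-0.09 trig 34 [-0.0653 -0.0606 -0.056 ]
-0.09 grip 106 [-0.1081 -0.0941 -0.0812]
grip U [-0.18200777 -0.08842032]
endjaw [-0.0823962  -0.00379624] [0.06148078 0.10880832]
endpad V [0.08862151 0.09046181 0.09148393] 5
```

Call:
servo_tool --pt "0.95 0.01 0 0.05 0 0 0" --pt "0.95 0.01 0 0.1 0 0 0" --pt "0.95 0.01 0 0.14 0 0 0" --pt "0.95 0.01 0 0.17 0 0 0" --pt "0.95 0.01 0 0.184 0 0 0" --pt "0.95 0.01 0 0.184 0 0 0" --pt "0.69 0.01 0 0.184 0 0 0" --pt "0.69 0.01 0 0.184 0 0 0" --pt "0.69 0.01 0 0.184 0 0 0" --grip_force 20

```text
clock: 8.75
position: [0.4616, -0.0256, 0.0099]
ee_rot: [0.788, 0.616, 0.001, 0.0]
ft_force: [0.2, -0.3, -0.2]
grip_width: 0.69
```

Call:
servo_tool --pt "0.64 -0.001 0 0 0 0 0" --pt "0.58 -0.0035 0 0 0 0 0" --pt "0.52 -0.006 0 0 0 0 0" --pt "0.46 -0.0085 0 0 0 0 0" --pt "0.4 -0.011 0 0 0 0 0" --pt "0.38 -0.011 0 0 0 0 0" --pt "0.38 -0.011 0 0 0 0 0"

```text
clock: 9.62
position: [0.4589, -0.0356, 0.0103]
ee_rot: [0.787, 0.617, 0.001, -0.0]
ft_force: [-4.9, 2.6, 16.8]
grip_width: 0.416
```

Call:
servo_tool --pt "0.55 0.005 0 -0.002 0 0 0" --pt "0.72 0.0115 0 -0.004 0 0 0" --pt "0.72 0.0115 0 -0.004 0 0 0" --pt "0.72 0.0115 0 -0.004 0 0 0" --pt "0.72 0.0115 0 -0.004 0 0 0" --pt "0.72 0.0115 0 -0.004 0 0 0"

```text
clock: 10.38
position: [0.4612, -0.0254, 0.0132]
ee_rot: [0.788, 0.616, -0.0, -0.0]
ft_force: [0.3, 0.3, -0.2]
grip_width: 0.717
```

```bash
python3 look.py w3; python3 meas.py w3; python3 - <<'E'
from h import *
a=cv2.imread('pics/w3.png');im,_=eyes.camera('scene')
cv2.imwrite('pics/c3.png',np.hstack([cv2.resize(a,(480,300)),cv2.resize(im[150:300,250:400],(300,300))]))
E
```

```text
10.375 [ 0.4612 -0.0254  0.0132] [[0.241, 0.971, -0.0], [0.971, -0.241, 0.0], [-0.0, -0.0, -1.0]]
-0.17 grip 763 [-0.1081 -0.0988 -0.0901]
-0.16 grip 722 [-0.1083 -0.0989 -0.0902]
-0.15 trig 270 [-0.0598 -0.0562 -0.0524]
-0.15 grip 658 [-0.108  -0.0988 -0.0903]
-0.14 trig 261 [-0.061  -0.0576 -0.0535]
-0.14 grip 633 [-0.1081 -0.0986 -0.0901]
-0.13 trig 240 [-0.0621 -0.0588 -0.0547]
-0.13 grip 895 [-0.1243 -0.1034 -0.0903]
-0.12 trig 235 [-0.0636 -0.06   -0.0559]
-0.12 grip 734 [-0.1124 -0.1016 -0.0904]
-0.11 trig 238 [-0.0652 -0.0614 -0.0568]
-0.11 grip 613 [-0.1124 -0.1    -0.0901]
-0.1 trig 362 [-0.0745 -0.0637 -0.0567]
-0.1 grip 673 [-0.1072 -0.0938 -0.0782]
-0.09 trig 129 [-0.066  -0.0612 -0.0565]
-0.09 grip 274 [-0.1085 -0.0916 -0.0818]
grip U [-0.18247855 -0.08907353]
endjaw [-0.08367367 -0.04154439] [0.06172299 0.09841743]
```

View pics/c3.png

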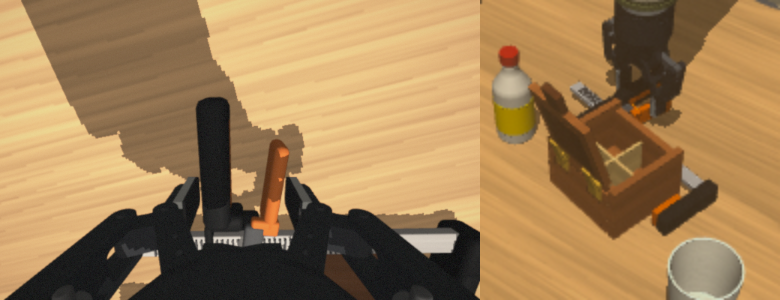

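The clamp has not shifted, the end jaw has come in by about 10 mm and the lid is still back. Next pull.

Call:
servo_tool --pt "0.64 -0.0015 0 0 0 0 0" --pt "0.58 -0.004 0 0 0 0 0" --pt "0.52 -0.0065 0 0 0 0 0" --pt "0.46 -0.009 0 0 0 0 0" --pt "0.4 -0.0115 0 0 0 0 0" --pt "0.38 -0.0115 0 0 0 0 0" --pt "0.38 -0.0115 0 0 0 0 0"

```text
clock: 11.35
position: [0.4588, -0.0358, 0.0142]
ee_rot: [0.787, 0.617, 0.0, -0.0]
ft_force: [-6.7, 2.0, 17.8]
grip_width: 0.413
```

Call:
servo_tool --pt "0.55 0.005 0 0 0 0 0" --pt "0.72 0.0115 0 0 0 0 0" --pt "0.72 0.0115 0 0 0 0 0" --pt "0.72 0.0115 0 0 0 0 0" --pt "0.72 0.0115 0 0 0 0 0" --pt "0.72 0.0115 0 0 0 0 0"

```text
clock: 12.1
position: [0.4613, -0.0254, 0.0133]
ee_rot: [0.788, 0.616, 0.0, 0.0]
ft_force: [0.4, 0.7, -0.1]
grip_width: 0.723
```

```bash
python3 look.py w4; python3 meas.py w4 | egrep 'end|-0.15|-0.16|-0.14'
python3 - <<'E'
from h import *
im,d=eyes.camera('top');P=cloud('top',d)
cv2.imwrite('pics/t4.png',cv2.resize(im[140:280,240:400],(800,600),interpolation=cv2.INTER_CUBIC)) if 0 else None
c=np.array([.5976,.0247]);ex=np.array([.971,-.239]);ey=np.array([.239,.971])
U=(P[...,:2]-c)@ex;V=(P[...,:2]-c)@ey;Z=P[...,2]
s=(Z>.07)&(Z<.09)&(V>.045)&(V<.09)&(abs(U)<.04);print('side V',np.percentile(V[s],[3,50,97]))
j=(Z>.015)&(Z<.04)&(V>.05)&(V<.13)&(U>-.06)&(U<-.01);print('jaw V',np.percentile(V[j],[3,50,97]))
E
```

```text
12.1 [ 0.4613 -0.0254  0.0133] [[0.241, 0.971, 0.0], [0.971, -0.241, 0.0], [0.0, 0.0, -1.0]]
-0.16 grip 705 [-0.1082 -0.0989 -0.0903]
-0.15 trig 266 [-0.0601 -0.0564 -0.0525]
-0.15 grip 673 [-0.1082 -0.0989 -0.0904]
-0.14 trig 250 [-0.0612 -0.0575 -0.0537]
-0.14 grip 628 [-0.1081 -0.0988 -0.0902]
endjaw [-0.08392228 -0.04744386] [0.06167007 0.09269812]
side V [0.05427543 0.05878288 0.06407942]
jaw V [0.05439855 0.08224121 0.09332521]
```

Call:
servo_tool --pt "0.66 -0.001 0 0 0 0 0" --pt "0.62 -0.0025 0 0 0 0 0" --pt "0.57 -0.0045 0 0 0 0 0" --pt "0.57 -0.0045 0 0 0 0 0"

```text
clock: 12.7
position: [0.4604, -0.0296, 0.0136]
ee_rot: [0.788, 0.616, 0.0, -0.0]
ft_force: [-2.7, 0.3, 6.2]
grip_width: 0.568
```

Call:
servo_tool --pt "0.53 -0.0015 0 0 0 0 0" --pt "0.49 -0.003 0 0 0 0 0" --pt "0.49 -0.003 0 0 0 0 0"

```text
clock: 13.08
position: [0.4596, -0.0327, 0.0139]
ee_rot: [0.787, 0.616, 0.0, -0.0]
ft_force: [-5.1, -0.7, 12.3]
grip_width: 0.498
```

Call:
servo_tool --pt "0.45 -0.0015 0 0 0 0 0" --pt "0.41 -0.003 0 0 0 0 0" --pt "0.38 -0.0035 0 0 0 0 0" --pt "0.38 -0.0035 0 0 0 0 0"

```text
clock: 13.58
position: [0.4592, -0.0354, 0.0143]
ee_rot: [0.787, 0.617, 0.001, -0.0]
ft_force: [-5.8, 3.1, 16.3]
grip_width: 0.417
```

```bash
cat > top.py <<'E'
from h import *
im,d=eyes.camera('top');P=cloud('top',d)
c=np.array([.5976,.0247]);ex=np.array([.971,-.239]);ey=np.array([.239,.971])
U=(P[...,:2]-c)@ex;V=(P[...,:2]-c)@ey;Z=P[...,2]
s=(Z>.07)&(Z<.09)&(V>.045)&(V<.09)&(abs(U)<.04);print('side V',np.percentile(V[s],[3,50,97]))
j=(Z>.015)&(Z<.04)&(V>.07)&(V<.13)&(U>-.06)&(U<-.01);print('jaw V',np.percentile(V[j],[3,50,97]))
E
python3 top.py
```

```text
side V [0.05067963 0.05531777 0.06065206]
jaw V [0.07026971 0.07820687 0.08671622]
```

Call:
servo_tool --pt "0.55 0.005 0 0 0 0 0" --pt "0.72 0.0115 0 0 0 0 0" --pt "0.72 0.0115 0 0 0 0 0" --pt "0.72 0.0115 0 0 0 0 0" --pt "0.72 0.0115 0 0 0 0 0" --pt "0.72 0.0115 0 0 0 0 0" --pt "0.66 0.0105 0 0 0 0 0" --pt "0.62 0.009 0 0 0 0 0" --pt "0.59 0.0077 0 0 0 0 0" --pt "0.59 0.0077 0 0 0 0 0"

```text
clock: 14.88
position: [0.4606, -0.0278, 0.0137]
ee_rot: [0.787, 0.617, 0.0, -0.0]
ft_force: [-3.2, 3.0, 9.7]
grip_width: 0.594
```

```bash
python3 top.py
```

```text
side V [0.05076303 0.05512868 0.06052681]
jaw V [0.07073003 0.07814569 0.08688154]
```

Call:
servo_tool --pt "0.57 -0.0008 0 0 0 0 0" --pt "0.55 -0.0015 0 0 0 0 0" --pt "0.55 -0.0015 0 0 0 0 0"

```text
clock: 15.3
position: [0.4603, -0.0286, 0.014]
ee_rot: [0.787, 0.617, 0.001, -0.001]
ft_force: [-5.5, 6.1, 13.4]
grip_width: 0.573
```

Call:
servo_tool --pt "0.5 0.0006 0 -0.0005 0 0 0" --pt "0.45 0.0006 0 -0.0005 0 0 0" --pt "0.45 0.0006 0 -0.0005 0 0 0" --pt "0.45 0.0006 0 -0.0005 0 0 0"

```text
clock: 15.8
position: [0.4602, -0.0285, 0.0141]
ee_rot: [0.787, 0.617, 0.0, -0.0]
ft_force: [-3.9, 4.1, 8.5]
grip_width: 0.567
```

```bash
python3 top.py; python3 look.py w5; python3 meas.py w5|egrep 'trig|end|-0.15'; python3 - <<'E'
from h import *
a=cv2.imread('pics/w5.png');im,_=eyes.camera('scene')
cv2.imwrite('pics/c5.png',np.hstack([cv2.resize(a,(480,300)),cv2.resize(im[150:300,250:400],(300,300))]))
for t in ['milk_jug','paper_cup','glue_bottle','tamper']:
    print(t,[np.round(toworld('top',x['point']),3) for x in models.boxes_of('top',t)[:1]])
E
```

```text
side V [0.05079155 0.05505432 0.06035965]
jaw V [0.07052022 0.07785079 0.08701935]
15.85 [ 0.4603 -0.0285  0.0141] [[0.239, 0.971, -0.0], [0.971, -0.239, 0.001], [0.001, -0.0, -1.0]]
-0.15 trig 282 [-0.0681 -0.0643 -0.0605]
-0.15 grip 661 [-0.1078 -0.0985 -0.0898]
-0.14 trig 248 [-0.0685 -0.0649 -0.0611]
-0.13 trig 234 [-0.0687 -0.0652 -0.0615]
-0.12 trig 216 [-0.0691 -0.0655 -0.0619]
-0.11 trig 245 [-0.07   -0.0661 -0.0617]
-0.1 trig 368 [-0.0782 -0.0688 -0.0604]
-0.09 trig 126 [-0.0697 -0.065  -0.06  ]
endjaw [-0.08407035 -0.04863095] [0.06138291 0.08597859]
milk_jug [array([0.447, 0.431, 0.052])]
paper_cup [array([0.711, 0.214, 0.047])]
glue_bottle [array([ 0.584, -0.132,  0.093])]
tamper [array([ 0.416, -0.391,  0.019])]
```

View pics/c5.png

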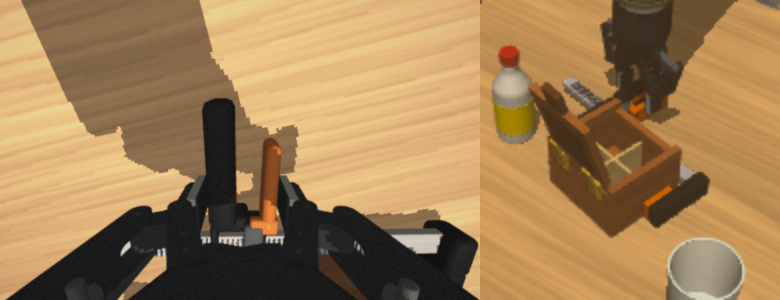

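```bash
python3 -c "
from h import *
o=monitor.get_obs();print(o['clock'],o['ft_force'],o['grip_width']);print(ticket.hand_in())"
```

```text
16.15 [-2.91700784  5.15132885  6.83765997] 0.5703904830936768
the job is handed in; nothing more can be done
None
```

I lifted the lid back onto its stop, then pumped the clamp: three full pulls, and a fourth that stalled part-way against the side. I handed in at about 16 s with the hand still squeezing at 20 N. The hand-in gives no verdict, so I don't know how it was judged.

What the last checks showed:
- **Lid:** it still leaned back past upright in the final picture. I did not measure its angle.
- **Loose side:** its outer face moved in by about 3.7 mm, nearly all on the third pull, and stayed put on the fourth. That fits it being fully home. The cameras are only good to about 2 mm, so they could not confirm the 1 mm limit directly.
- **Trigger and jaw:** the trigger stalled at about 0.09 rad with the gripper at its 20 N setting. From the stated ratio, the jaw should press with about 40 N. I had no direct reading of that force.
- **Bystanders:** the jug, cup, glue bottle and tamper were all within about 3 mm of their starting positions, which is inside the measuring error.
- **Unexplained force:** the wrist showed 10 to 18 N upwards during full pulls and about 7 N at hand-in. I put it down to the pads swinging forward on the grip as they close. It stayed well under the limits.

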